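Slide a two-flat bushing into the bench fork and bolt it in

ROBOT

A 6-joint arm with a two-finger parallel gripper is mounted at the origin on the work surface. World frame = base frame: x ahead of the robot, y to its left, z up, the work surface at z = 0. Lengths are in mm, angles in rad, forces in N, time in s.
With the tool pointing down it reaches from about 325 to 775 mm from the base axis. Payload 5.5 kg.
Tool frame: the origin (TCP) lies at the very end of the fingers, on their centre line; the grasp point (between the pads) lies 19 mm behind it (grip_depth is the distance from the TCP to the grasp point, in mm); z points along the fingers, x is the direction in which the jaws open and shut, and the axes are right-handed (so a half turn about z gives the same grasp; the last joint's range is limited). The gripper opens to 85 mm and grips with 20 to 120 N. Pads are 22 mm wide; open, the fingers measure 114 mm over their backs; the gripper's body (76 mm by 85 mm) begins 54 mm behind the grasp point. The pads swing forward as they close: fully open they stand 13 mm farther back than shut.
Start: joints at [-1.189, 0.091, 1.231, -0, 1.82, -0.057], TCP at [254.914, -543.172, 203.775] pointing down, gripper open.
Joint ranges: [-2.87, 2.87], [-0.86, 2.18], [0.17, 2.46], [-1.51, 4.65], [0.06, 2.69], [-2.65, 2.65]. Speed limits (rad/s): [2.57, 2.57, 3.01, 3.14, 3.14, 3.14].

INTERFACE

Orientations are given as a unit quaternion [w, x, y, z].
In Python, from cell import get_obs, snapshot, finish_job, grip_depth gives the robot as it stands.
- The arm moves only by the tool jog_arm, never from a script. Its argument "commands" is a list of rows, each a list of 5 numbers: the finger opening in m, from 0 to 0.0854, then the shift along the world's x, y, z in m, then the turn about the world's z in rad. In form: [[jaw, dx, dy, dz, spin], ...]. A call has exactly 5 rows; each row shifts and turns the commanded pose from where the row before left it; what a row does not reach is not made up. A row lasts 1/12 s, in which the tool goes at most 41.7 mm and 7.16 degrees, less where a joint would pass 70% of its speed; a pose out of reach is approached as far as the arm can. A call with a gripper value outside its range is refused whole. The fingers move at their own pace and stop on an object; the grip force is fixed at half the most. Time passes only in rows, so rows that do not move let the fingers close, or fill a call up. It gives the time, the measured TCP pose, the force and the opening at its end, in the units of the state.
- get_obs(): the state, without advancing time (a new reading comes with each control period).
- snapshot(name): name is "scene" or "top"; returns a dict with "frame" (384x512x3 uint8, red, green, blue), "camera_matrix" (3x3 intrinsics, pixels), "k1" (the pictures are not rectified: a ray, as slopes to the right and down, at radius r is drawn at 1 + k1 r^2 times it, then the intrinsics apply), "xyz" and "attitude" of the camera in the world. Camera axes: x right, y down, z forward; pixel columns grow to the right and rows downward; lengths in mm; the calibration is good to about 2 mm. A picture is of the moment at which its call begins. There is no depth.
- finish_job(): hands the job in, once; it reports no verdict.
The state is a dict: "time": time; "qpos": joint angles; "qvel": joint speeds; "tau": joint torques, N m; "tool_pos": TCP position; "eef_rot": TCP orientation; "ft_force": force on the tool from outside, world axes, zero at the start; "ft_torque": the same for the moment, N m; "grip_width": opening from 0.0 (shut) to 1.0 (fully open).
Only numpy, scipy, OpenCV 4.12 (cv2) and the standard library are available. Lean on these libraries where they do the work, as an engineer would, in place of code of your own. Each camera call takes 0.05 s, during which the arm holds its last target. There are 200 camera calls.

TASK

Draw the sliding bolt of the bench fork fully open, then turn the bronze bushing that has two flats until the flats match the fork's slot, and slide it along the bench into the slot, fully home against the back stop. Then push the bolt fully shut behind it and let go. Keep the bushing upright and on the bench, do not lift it, and leave the other things where they lie.

Things in the scene. Friction and masses are not known exactly. Their poses are not given: they have to be found in the camera images.
- fork: Dark steel fork fixed to the bench, 18 mm high (straps, screws to 22). Origin: on the bench, where the bushing's centre lies when home. +x runs from mouth to back stop, +y to the bolt's pin side, z up. The slot runs along x, its floor is the bench; walls at y = +/-21.5 mm (43 wide), back stop at x = +27 mm. Jaws span y = +/-46 mm, x = -62 to +49 mm. The bolt crosses the slot at x = -30 to -42 mm.
- fork_mouth (a point): Middle of the slot's mouth, on the bench, at fork x = -62 mm. From there to x = -43 mm the walls narrow from y = +/-29 to +/-21.5 mm.
- bolt (a joint): Sliding steel bolt across the fork's mouth, in m: 0 = fully shut (it crosses the slot and 12 mm over the far jaw), grows as it slides to the fork's +y, 0.066 = fully open against its stop; the slot is clear from 0.056. Friction about 1.5 N; stays where it is left. Starts nearly shut. Open, it lies out to fork y = 130 mm.
- bolt_pin (a point): Point on the axis of the bolt's upright round pin, 12 mm thick, at 45 mm above the bench. The pin stands at fork x = -36 mm, y = 54 mm + joint value; it ends in a 16 mm ball, top at 68 mm. Push it sideways from either side, or pinch it from above.
- bushing_mid (a point): Centre (22.5 mm up) of the loose bronze bushing with two flats, 0.3 kg, standing on the bench. Flange 18 mm high, 52 mm diameter, cut by two parallel flats 40 mm apart, 34 mm long; on it a round tube neck, 34 mm diameter, 18 to 45 mm high. The flats face its own +/-y, so it fits when its y axis lies along the fork's y, either way round. Starts before the mouth, flats at least 0.5 rad off.
- plain_mid (a point): Centre of the other bronze bushing, same size but with a fully round 52 mm flange (it does not fit): leave alone.
- nut: Large steel hexagon nut lying flat, 38 mm across flats, 16 mm high; origin at the centre of its underside. Leave alone.
- driver: Screwdriver with black handle lying on the bench along its own x axis, to the fork's +y side. Leave alone.
- spanner: Steel spanner lying on the bench along its own x axis, to the fork's -y side. Leave alone.
- mallet: Hammer lying near the robot's right. Leave alone.
- pipe: Piece of aluminium pipe, 32 mm thick, 160 mm long, lying at the left. Leave alone.
There are look-alikes about, which are no part of the job. Leave any green or purple look-alike of the part that bears bushing_mid alone.

How it is judged (in metres and radians):
On the way, in this order (a step that is already met when the one before it is completed fails the run):
1. the bolt is drawn open (value of joint bolt above 0.052 m), for 0.1 s.
2. the bushing stands fully home in the slot, flats along the walls (x of bushing_mid in the frame of fork between -0.005 and 0.006 m and y of bushing_mid in the frame of fork between -0.005 and 0.005 m and angle between the y axis of bushing_mid and the y axis of fork, either way round below 0.15 rad and height (world z) of bushing_mid below 0.027 m), for 0.2 s.
At the end, for the whole second after the job is handed in: The bushing stands on the bench in the slot within 5 mm of fully home, its flats along the slot walls (within 0.15 rad), upright and at rest, and the bolt is shut to within 7 mm (all of step 2 and value of joint bolt below 0.007 m and angle between bushing_mid's own z axis and vertical below 0.1 rad and linear speed of bushing below 0.02 m/s); the robot touches nothing.
It fails at once if the bushing is lifted more than 15 mm off the bench or tipped over (height (world z) of bushing_mid above 0.0375 m or angle between bushing_mid's own z axis and vertical above 0.5 rad).
It fails at once if another thing on the bench is moved more than 30 mm (distance of any of plain_mid, nut, driver, spanner, mallet, pipe from where it was at the start of the episode above 0.03 m).
It also fails if it takes over 64 s, if anything falls off the work surface, if the arm or the gripper's body presses on something with over 40 N, if the wrist force passes 120 N, or if a joint passes its speed limit or range.

## Working session

There is one attempt and no reset: what is moved stays moved. The work goes in short steps, Python scripts to look and compute and a tool call to move; the robot and the scene stay as the last step left them, time stands still between calls to the robot, and variables do not carry over. Pictures are saved under pics/ and viewed, about 8 in all and at most 12, crops included, and the job is handed in when it is done.

Besides the shell and the picture viewer there is one more tool, called by a JSON object that holds its "name" and its "arguments". jog_arm: Moves the arm, as the interface text tells. Its arguments: {"type":"object","properties":{"commands":{"type":"array","items":{"type":"array","items":{"type":"number"}}}},"required":["commands"]}

```bash
mkdir -p pics; ls
cat > h.py <<'E'
import numpy as np, cv2
from scipy.spatial.transform import Rotation as R
from cell import get_obs, snapshot, finish_job, grip_depth
def Rm(s):
    a=np.array(s["attitude"],float)
    return a if a.shape==(3,3) else R.from_quat(a,scalar_first=True).as_matrix()
def ray(s,px):
    K=np.array(s["camera_matrix"]);d=np.array([s["k1"],0,0,0,0.])
    p=cv2.undistortPoints(np.array(px,float).reshape(-1,1,2),K,d).reshape(-1,2)
    return (Rm(s)@np.c_[p,np.ones(len(p))].T).T
def onz(s,px,z):
    r=ray(s,px);c=np.array(s["xyz"],float);return c+r*((z-c[2])/r[:,2])[:,None]
def proj(s,P):
    K=np.array(s["camera_matrix"]);r=Rm(s).T;c=np.array(s["xyz"],float)
    return cv2.projectPoints(np.array(P,float).reshape(-1,1,3),cv2.Rodrigues(r)[0],-r@c,K,np.array([s["k1"],0,0,0,0.]))[0].reshape(-1,2)
def save(s,n,crop=None,k=1):
    f=s["frame"]
    if crop: f=f[crop[1]:crop[3],crop[0]:crop[2]]
    cv2.imwrite("pics/"+n,cv2.resize(f[...,::-1],None,fx=k,fy=k,interpolation=cv2.INTER_CUBIC))
E
python3 - <<'E'
from h import *
print(get_obs(),grip_depth)
for n in("scene","top"):
    s=snapshot(n);save(s,n+"0.png",k=1.5);print({k:v for k,v in s.items() if k!="frame"})
E
```

```text
pics
{'time': 0.0, 'qpos': array([-1.18869220e+00,  9.18704103e-02,  1.23194289e+00,  5.09027050e-05,
        1.81982307e+00, -5.67123541e-02]), 'qvel': array([-0.00070573, -0.00045115, -0.00079176,  0.00076816, -0.00023351,
       -0.00100142]), 'tau': array([ 1.79143481e-03, -4.58733594e+01, -4.18024850e+01, -1.61031414e-05,
        1.16550564e-02,  5.58607701e-05]), 'tool_pos': array([ 254.79401129, -542.81289672,  202.61184223]), 'eef_rot': array([-6.16023298e-04,  8.44061077e-01, -5.36246076e-01, -8.15672142e-04]), 'ft_force': array([-0.17260128,  0.13292395,  1.00040931]), 'ft_torque': array([ 0.0442029 , -0.01419624, -0.01633512]), 'grip_width': 1.004086636611572} 18.700000000000003
{'camera_matrix': array([[373.46103882,   0.        , 248.97199573],
       [  0.        , 373.46103882, 193.15031131],
       [  0.        ,   0.        ,   1.        ]]), 'k1': -0.09212114196045855, 'xyz': array([1059.75895659, -377.24241688,  772.58743488]), 'attitude': array([-0.34196511,  0.8243975 ,  0.4190141 , -0.16690061])}
{'camera_matrix': array([[453.3569043 ,   0.        , 255.13490603],
       [  0.        , 453.3569043 , 194.12561929],
       [  0.        ,   0.        ,   1.        ]]), 'k1': -0.0211046506232241, 'xyz': array([ 312.45789034,   76.52317066, 1618.17659016]), 'attitude': array([-0.04118511,  0.7078046 , -0.70391061,  0.04273502])}
```

View pics/scene0.png

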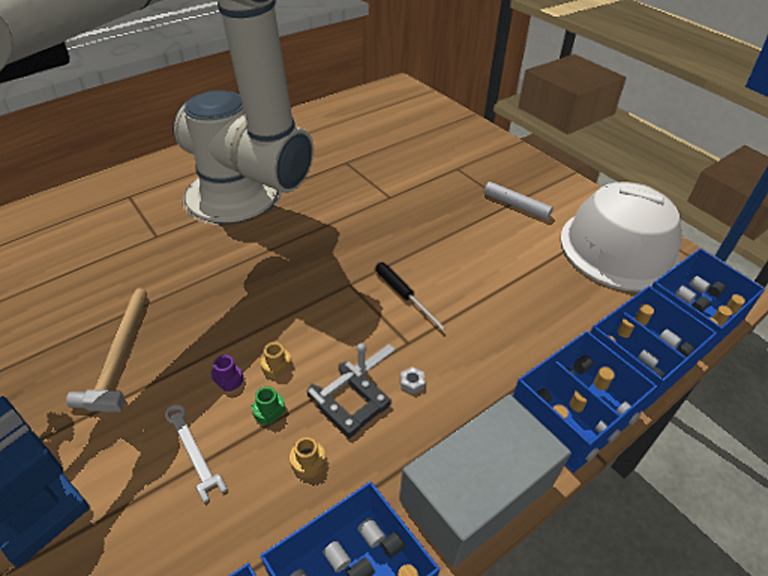

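View pics/top0.png

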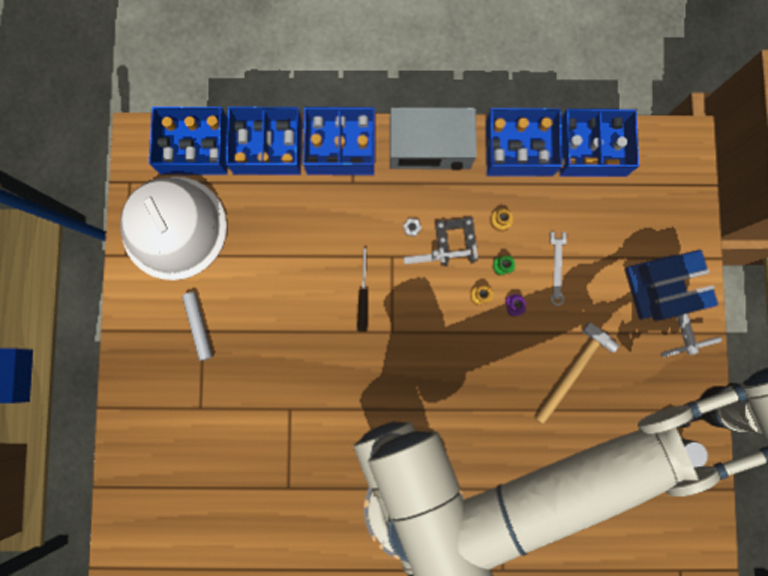

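Scene view: bronze bushings at about (275,357) and (308,457), fork at (350,395) with pin at (362,355). Top view: fork at (455,240) with its mouth toward the robot, bushings at (482,293) and (502,217). All are in the 1.5x pictures. I'll zoom in to identify the right bushing.

Run:
```python
from h import *
s=snapshot("scene");t=snapshot("top")
f=cv2.resize(s["frame"][215:330,140:300],None,fx=4,fy=4,interpolation=cv2.INTER_CUBIC)
g=cv2.resize(t["frame"][130:210,262:352],None,fx=6,fy=6,interpolation=cv2.INTER_CUBIC)
cv2.imwrite("pics/c1.png",f[...,::-1]);cv2.imwrite("pics/c2.png",g[...,::-1])
np.savez("s0.npz",f=s["frame"],t=t["frame"])
```

```text
(no output)
```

View pics/c1.png

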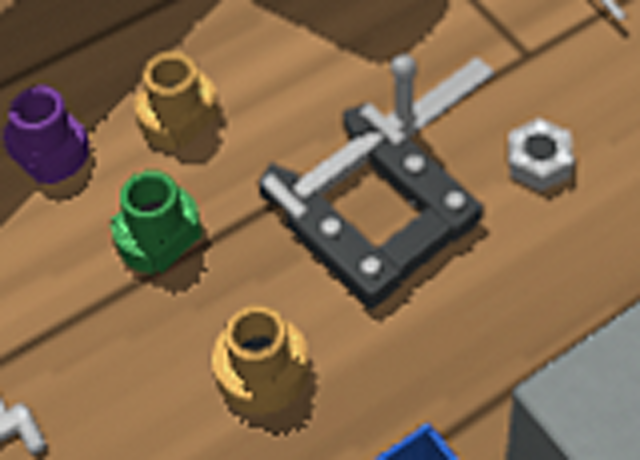

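View pics/c2.png

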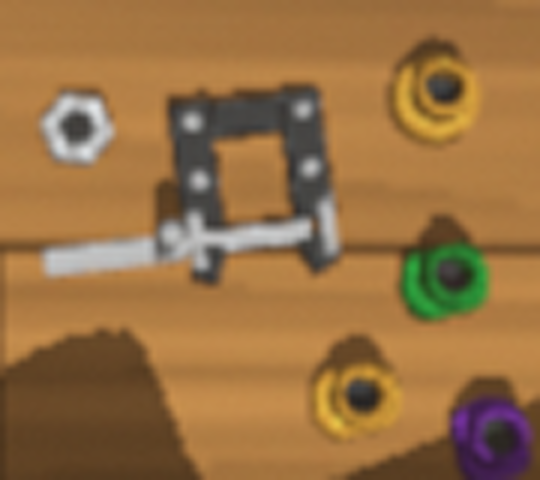

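The near bronze bushing, at scene crop (175,105) and top crop (360,397), shows flats and stands before the mouth. The far one, at scene crop (258,370), has a round flange, so it's the plain one. Next I measure the fork screws, pin ball, neck rim and flats.

Run:
```python
from h import *
s=snapshot("scene");t=snapshot("top")
A=np.array([(413,163),(455,200),(331,226),(371,266),(403,64),(172,72),(255,335)])/4+[140,215]-.375
B=np.array([(200,180),(192,122),(311,168),(303,109),(175,237),(363,397),(443,88)])/6+[262,130]-.42
ra,rb=ray(s,A),ray(t,B);ca,cb=np.array(s["xyz"]),np.array(t["xyz"])
for n,a,b in zip("sL0 sL1 sR0 sR1 ball neck plain".split(),ra,rb):
    k=np.linalg.lstsq(np.c_[a,-b],cb-ca,rcond=None)[0]
    p,q=ca+k[0]*a,cb+k[1]*b;print(n,((p+q)/2).round(1),"gap",(p-q).round(1))
print("scene z22",onz(s,A[:4],22)[:,:2].round(1).tolist());print("top z22",onz(t,B[:4],22)[:,:2].round(1).tolist())
print("ball z60",onz(s,A[4:5],60).round(1),onz(t,B[4:5],60).round(1))
print("neck45",onz(s,A[5:],45).round(1),onz(t,B[5:],45).round(1))
# bronze contour scene
for nm,sn,c in(("scene",s,(165,222,200,258)),("top",t,(310,184,334,206))):
    f=sn["frame"];h=cv2.cvtColor(f,cv2.COLOR_RGB2HSV)[c[1]:c[3],c[0]:c[2]]
f=s["frame"][222:258,168:200]
cv2.imwrite("pics/b1.png",cv2.resize(f,None,fx=16,fy=16,interpolation=cv2.INTER_CUBIC)[...,::-1])
```

```text
sL0 [628.6 -67.9  21.5] gap [0.5 0.7 0. ]
sL1 [664.3 -63.1  20.4] gap [0.9 1.3 0.1]
sR0 [ 636.6 -133.8   21.5] gap [ 1.   1.7 -0. ]
sR1 [ 672.5 -129.7   20.9] gap [0.8 1.2 0. ]
ball [587.9 -48.1  61.8] gap [2.3 3.5 0.1]
neck [ 496.7 -159.4   42.8] gap [ 1.4  2.8 -0.3]
plain [ 681.2 -211.1   39.6] gap [ 0.1  0.1 -0. ]
scene z22 [[629.1, -67.8], [665.6, -63.1], [637.4, -133.1], [673.4, -129.5]]
top z22 [[628.3, -68.2], [663.5, -63.6], [636.0, -134.6], [671.9, -130.2]]
ball z60 [[587.8 -45.5  60. ]] [[587.  -50.1  60. ]]
neck45 [[ 499.3 -158.8   45. ]
 [ 684.  -212.2   45. ]] [[ 495.8 -160.5   45. ]
 [ 679.9 -210.1   45. ]]
```

View pics/b1.png

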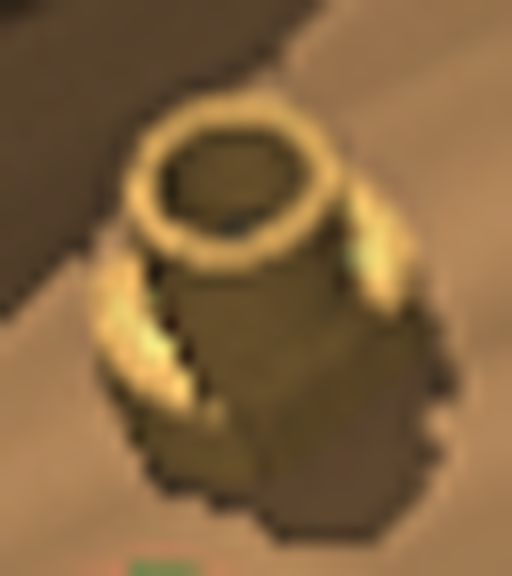

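The crop shows the rim centred at (233,183). The lit flange lobes lie left and right of a camera-facing flat, whose top edge runs from about (215,415) to (400,300).

Run:
```python
from h import *
s=snapshot("scene");t=snapshot("top")
p=onz(s,np.array([(215,415),(400,300)])/16+[168,222]-.47,18)[:,:2];d=p[1]-p[0]
# left lobe: other end of its chord (140,235)
print(p.round(1),np.linalg.norm(d),"flat dir",np.arctan2(d[1],d[0]))
c=onz(s,np.array([(233,183)])/16+[168,222]-.47,45)[0,:2]
n=np.array([-d[1],d[0]])/np.linalg.norm(d);print("c",c,"dist flat",(p[0]-c)@n, "along",(p-c)@d/np.linalg.norm(d))
yaw=.122;X=np.array([np.cos(yaw),np.sin(yaw)]);Y=np.array([-X[1],X[0]]);o=np.array([630.6,-101])
for nm,sn,q in(("scene",s,np.array([(483,208),(374,292),(346,112),(263,170),(487,65)])/4+[140,215]-.375),("top",t,np.array([(168,98),(317,85),(205,280),(322,268),(45,262)])/6+[262,130]-.42)):
    w=onz(sn,q,18)[:,:2]-o;print(nm,np.c_[w@X,w@Y].round(1).tolist())
w=c-o;print(w@X,w@Y)
```

```text
[[ 517.4 -177.4]
 [ 514.8 -142.5]] 35.00841393777402 flat dir 1.6463839368766582
c [ 499.44340827 -160.39013552] dist flat -16.649365725007588 along [-18.28996065  16.71845329]
scene [[52.9, 43.5], [51.1, -42.0], [-56.7, 30.6], [-57.7, -35.5], [-23.4, 122.4]]
top [[54.3, 45.1], [51.9, -44.9], [-58.0, 37.1], [-58.9, -33.1], [-36.2, 130.4]]
-137.4093704219399 -42.987261750894255
```

Measured positions and directions:
- **Flat:** its length comes out at 35 mm against 34 given, so that checks. Its normal lies at about +0.075 rad in world.
- **Fork:** yaw is 0.122. The origin is about (634, -100.6) after averaging the back and front edges.
- **Bushing:** about (498, -160).
- **Pin:** about (590, -48).

The jaw axis is now at -1.132 and needs to be at -1.449. Moving above the pin.

{"name": "jog_arm", "arguments": {"commands": [[0.06,0.0223,0.033,0,-0.021],[0.06,0.0223,0.033,0,-0.021],[0.06,0.0223,0.033,0,-0.021],[0.06,0.0223,0.033,0,-0.021],[0.06,0.0223,0.033,0,-0.021]]}}

```text
time: 0.82
tool_pos: [367.0, -376.6, 203.9]
eef_rot: [-0.0, 0.814, -0.581, 0.0]
ft_force: [0.2, -0.5, 1.3]
grip_width: 0.701
```

{"name": "jog_arm", "arguments": {"commands": [[0.06,0.0223,0.033,0,-0.021],[0.06,0.0223,0.033,0,-0.021],[0.06,0.0223,0.033,0,-0.021],[0.06,0.0223,0.033,0,-0.021],[0.06,0.0223,0.033,0,-0.021]]}}

```text
time: 1.23
tool_pos: [478.7, -211.4, 204.1]
eef_rot: [-0.0, 0.783, -0.622, 0.0]
ft_force: [-0.1, -0.3, -0.3]
grip_width: 0.702
```

{"name": "jog_arm", "arguments": {"commands": [[0.05,0.0223,0.033,0,-0.021],[0.05,0.0223,0.033,0,-0.021],[0.05,0.0223,0.033,0,-0.021],[0.05,0.0223,0.033,0,-0.021],[0.05,0.0223,0.033,0,-0.021]]}}

```text
time: 1.65
tool_pos: [590.2, -46.3, 204.0]
eef_rot: [-0.0, 0.749, -0.662, 0.0]
ft_force: [0.8, -1.4, 0.9]
grip_width: 0.586
```

{"name": "jog_arm", "arguments": {"commands": [[0.05,0,0,-0.03,0],[0.05,0,0,-0.03,0],[0.05,0,0,-0.02,0],[0.05,0,0,0,0],[0.05,0,0,0,0]]}}

```text
time: 2.07
tool_pos: [588.6, -48.0, 122.7]
eef_rot: [0.001, 0.75, -0.662, -0.001]
ft_force: [0.5, 0.1, 0.0]
grip_width: 0.584
```

{"name": "jog_arm", "arguments": {"commands": [[0.05,0,0,-0.03,0],[0.05,0,0,-0.03,0],[0.05,0,0,-0.025,0],[0.05,0,0,-0.007,0],[0.05,0,0,0,0]]}}

```text
time: 2.48
tool_pos: [588.9, -48.3, 31.3]
eef_rot: [0.001, 0.749, -0.662, -0.001]
ft_force: [-0.3, 1.1, 0.1]
grip_width: 0.583
```

{"name": "jog_arm", "arguments": {"commands": [[0.0,0,0,0,0],[0.0,0,0,0,0],[0.0,0,0,0,0],[0.0,0,0,0,0],[0.0,0,0,0,0]]}}

```text
time: 2.9
tool_pos: [591.1, -48.4, 35.0]
eef_rot: [-0.001, 0.75, -0.662, 0.002]
ft_force: [0.1, 1.0, 6.0]
grip_width: 0.093
```

Run:
```python
from h import *
o=get_obs();print(o["tool_pos"],o["ft_force"],o["grip_width"])
s=snapshot("scene");save(s,"p1.png",(160,180,320,300),4)
```

```text
[591.10435932 -48.36146808  35.02156726] [0.13996335 1.04110837 5.95385202] 0.09322666694927703
```

View pics/p1.png

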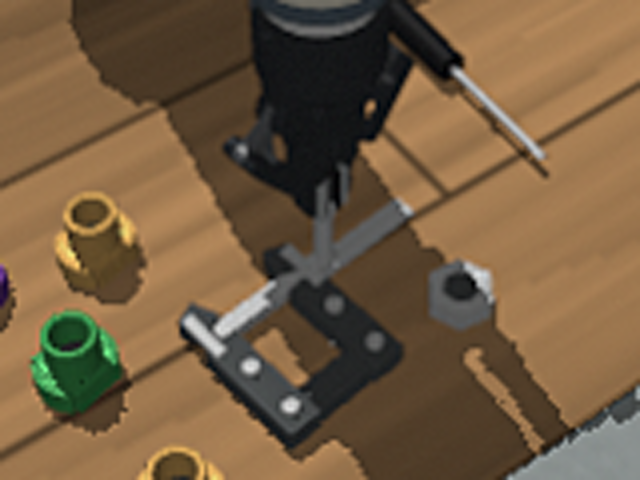

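The fingers are around the pin at about (322,200) in the crop, but the opening reads 8 mm where the pin is 12. A short test drag will show whether the bolt follows.

{"name": "jog_arm", "arguments": {"commands": [[0.0,-0.0005,0.004,0,0],[0.0,-0.0005,0.004,0,0],[0.0,-0.0005,0.004,0,0],[0.0,-0.0005,0.004,0,0],[0.0,-0.0005,0.004,0,0]]}}

```text
time: 3.37
tool_pos: [588.8, -28.8, 35.0]
eef_rot: [-0.001, 0.749, -0.662, 0.003]
ft_force: [0.7, -2.1, 5.3]
grip_width: 0.096
```

Run:
```python
from h import *
o=get_obs();print(o["tool_pos"],o["ft_force"],o["ft_torque"],o["grip_width"])
s=snapshot("scene");t=snapshot("top")
p=o["tool_pos"];print(p,proj(s,[p,p+[0,0,20]])*4-[640,720])
save(s,"p2.png",(200,180,300,270),7)
```

```text
[588.76455651 -28.77298746  35.01726094] [ 0.67453878 -2.08778585  5.28144397] [-0.26286989 -0.06086266  0.00105736] 0.09610374055471761
[588.76455651 -28.77298746  35.01726094] [[344.34128063 216.41531206]
 [344.52911904 196.20129547]]
```

View pics/p2.png

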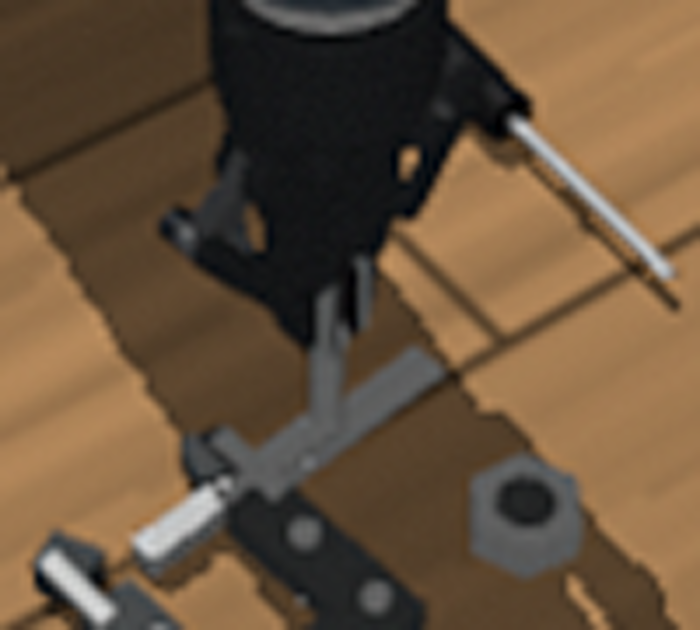

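The bolt follows: its bar has slid right, and the pin stands at (325,390) in this crop. Pulling on to the stop.

{"name": "jog_arm", "arguments": {"commands": [[0.0,-0.001,0.008,0,0],[0.0,-0.001,0.008,0,0],[0.0,-0.001,0.008,0,0],[0.0,-0.001,0.007,0,0],[0.0,-0.0006,0.005,0,0]]}}

```text
time: 3.88
tool_pos: [584.4, 7.8, 35.0]
eef_rot: [-0.002, 0.749, -0.662, 0.003]
ft_force: [2.0, -1.9, 6.1]
grip_width: 0.091
```

{"name": "jog_arm", "arguments": {"commands": [[0.0,-0.0002,0.002,0,0],[0.0,-0.0002,0.002,0,0],[0.0,0,0,0,0],[0.0,0,0,0,0],[0.0,0,0,0,0]]}}

```text
time: 4.3
tool_pos: [583.9, 12.0, 35.0]
eef_rot: [-0.002, 0.75, -0.662, 0.002]
ft_force: [0.8, 0.7, 6.4]
grip_width: 0.091
```

{"name": "jog_arm", "arguments": {"commands": [[0.0,-0.0001,0.001,0,0],[0.0,-0.0001,0.001,0,0],[0.0,-0.0001,0.001,0,0],[0.0,0,0,0,0],[0.0,0,0,0,0]]}}

```text
time: 4.72
tool_pos: [583.6, 13.9, 35.0]
eef_rot: [-0.001, 0.749, -0.662, 0.003]
ft_force: [1.4, -3.1, 6.2]
grip_width: 0.092
```

The final pose matches the pin position the fork estimate predicts for fully open, (583.7, 14.1), so the origin of (634, -100.6) is confirmed. Releasing, rising, and turning above the bushing.

{"name": "jog_arm", "arguments": {"commands": [[0.05,0,0,0,0],[0.05,0,0,0,0],[0.05,0,0,0,0],[0.05,0,0,0.04,0],[0.05,0,0,0.04,0]]}}

```text
time: 5.13
tool_pos: [578.9, 15.2, 108.5]
eef_rot: [0.003, 0.75, -0.662, -0.004]
ft_force: [1.2, 0.1, 1.5]
grip_width: 0.583
```

{"name": "jog_arm", "arguments": {"commands": [[0.085,-0.0085,-0.0175,0.01,0.117],[0.085,-0.0085,-0.0175,0,0.117],[0.085,-0.0085,-0.0175,0,0.117],[0.085,-0.0085,-0.0175,0,0.117],[0.085,-0.0085,-0.0175,0,0.117]]}}

```text
time: 5.55
tool_pos: [538.5, -73.1, 121.5]
eef_rot: [-0.0, 0.91, -0.415, -0.0]
ft_force: [-1.1, 0.3, 0.3]
grip_width: 0.995
```

{"name": "jog_arm", "arguments": {"commands": [[0.085,-0.0085,-0.0175,0,0.117],[0.085,-0.0085,-0.0175,0,0.117],[0.085,-0.0085,-0.0175,0,0.117],[0.085,-0.0085,-0.0175,0,0.117],[0.085,-0.0085,-0.0175,0,0.117]]}}

```text
time: 5.97
tool_pos: [495.9, -160.6, 121.4]
eef_rot: [-0.0, 0.991, -0.135, -0.0]
ft_force: [0.9, 0.9, -0.2]
grip_width: 0.989
```

{"name": "jog_arm", "arguments": {"commands": [[0.08,0,0,0,0.117],[0.08,0,0,0,0.117],[0.08,0,0,0,0.117],[0.08,0,0,0,0],[0.08,0,0,0,0]]}}

```text
time: 6.38
tool_pos: [496.4, -160.0, 121.5]
eef_rot: [-0.0, 0.999, 0.035, -0.0]
ft_force: [0.0, 0.3, -0.4]
grip_width: 0.938
```

{"name": "jog_arm", "arguments": {"commands": [[0.068,0.001,0,-0.03,0],[0.068,0.0005,0,-0.03,0],[0.068,0,0,-0.03,0],[0.068,0,0,-0.02,0],[0.068,0,0,0,0]]}}

```text
time: 6.8
tool_pos: [494.7, -158.6, 6.0]
eef_rot: [-0.002, 0.999, 0.035, -0.004]
ft_force: [-1.2, 0.6, -0.6]
grip_width: 0.797
```

{"name": "jog_arm", "arguments": {"commands": [[0.068,0,0,0,0],[0.044,0,0,0,0],[0.044,0,0,0,0],[0.044,0,0,0,0],[0.044,0,0,0,0]]}}

```text
time: 7.22
tool_pos: [499.0, -160.5, 13.4]
eef_rot: [0.001, 0.999, 0.037, 0.001]
ft_force: [0.1, -0.4, -0.4]
grip_width: 0.515
```

{"name": "jog_arm", "arguments": {"commands": [[0.03,0,0,0,0],[0.03,0,0,0,0],[0.03,0,0,0,0],[0.03,0,0,0,0],[0.03,0,0,0,0]]}}

```text
time: 7.63
tool_pos: [499.1, -160.5, 13.2]
eef_rot: [0.0, 0.999, 0.037, 0.001]
ft_force: [1.2, 0.5, 6.1]
grip_width: 0.36
```

The opening ended at 31 mm, below the 40 of the flats, so the pads probably caught the neck above the flange. Reopening and going lower.

{"name": "jog_arm", "arguments": {"commands": [[0.068,0,0,0,0],[0.068,0,0,0,0],[0.068,0,0,0,0],[0.068,0,0,-0.005,0],[0.068,0,0,-0.004,0]]}}

```text
time: 8.05
tool_pos: [497.9, -160.1, 2.1]
eef_rot: [-0.0, 0.999, 0.037, -0.0]
ft_force: [0.3, 0.4, -0.4]
grip_width: 0.8
```

{"name": "jog_arm", "arguments": {"commands": [[0.044,0,0,0,0],[0.044,0,0,0,0],[0.044,0,0,0,0],[0.03,0,0,0,0],[0.03,0,0,0,0]]}}

```text
time: 8.47
tool_pos: [498.5, -160.3, 3.4]
eef_rot: [0.0, 0.999, 0.037, 0.0]
ft_force: [0.1, 0.5, 2.0]
grip_width: 0.37
```

{"name": "jog_arm", "arguments": {"commands": [[0.03,0,0,0,0],[0.03,0,0,0,0],[0.03,0,0,0,0],[0.03,0,0,0,0],[0.03,0,0,0,0]]}}

```text
time: 8.88
tool_pos: [498.5, -160.3, 3.4]
eef_rot: [0.0, 0.999, 0.037, 0.001]
ft_force: [-0.4, 0.5, 5.6]
grip_width: 0.37
```

Run:
```python
from h import *
s=snapshot("scene");o=get_obs();print(o["tool_pos"],o["ft_force"],o["grip_width"]*85.4,proj(s,[o["tool_pos"]])*8-[1280,1680])
save(s,"p3.png",(160,210,230,270),8)
```

```text
[ 498.53645616 -160.2839572     3.40318449] [0.58562568 0.87010794 5.37233229] 31.208693608860205 [[190.96888975 263.07091872]]
```

View pics/p3.png

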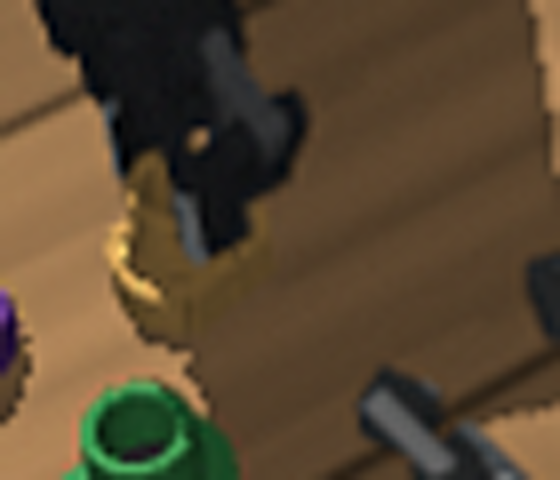

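The picture shows the finger tip at about (205,255), with the whole flat of the flange visible below it, so the pads hold the neck. That works for turning. Checking the tip height from this picture before sliding over the jaws.

Run:
```python
from h import *
s=snapshot("scene")
q=np.array([(205,258),(245,238)])/8+[160,210]-.44
r=ray(s,q);c=np.array(s["xyz"])
for x in(515.5,520,525):print(x,(c+r*((x-c[0])/r[:,0])[:,None]).round(1).tolist())
# corners of lower flat edge / rim
q=np.array([(160,300),(268,240)])/8+[160,210]-.44;p=onz(s,q,18)[:,:2];d=p[1]-p[0];print(p,np.hypot(*d),np.arctan2(d[1],d[0]))
```

```text
515.5 [[515.5, -162.9, 28.0], [515.5, -148.6, 27.4]]
520 [[520.0, -164.7, 34.2], [520.0, -150.5, 33.6]]
525 [[525.0, -166.7, 41.0], [525.0, -152.6, 40.4]]
[[ 514.27883317 -179.61716563]
 [ 513.58445802 -140.20246706]] 39.420814556617486 1.588411667214456
```

{"name": "jog_arm", "arguments": {"commands": [[0.03,0,0,0,-0.1172],[0.03,0,0,0,-0.1172],[0.03,0,0,0,-0.1172],[0.03,0,0,0,-0.1172],[0.03,0,0,0,-0.1172]]}}

```text
time: 9.4
tool_pos: [498.0, -160.8, 3.4]
eef_rot: [0.001, 0.967, -0.256, 0.0]
ft_force: [-2.1, -1.1, 5.3]
grip_width: 0.365
```

{"name": "jog_arm", "arguments": {"commands": [[0.03,0,0,0,-0.1172],[0.03,0,0,0,-0.1172],[0.03,0,0,0,-0.1172],[0.03,0,0,0,-0.1172],[0.03,0,0,0,-0.1172]]}}

```text
time: 9.82
tool_pos: [498.0, -160.5, 3.4]
eef_rot: [0.0, 0.852, -0.524, 0.0]
ft_force: [-1.9, -0.5, 6.7]
grip_width: 0.369
```

{"name": "jog_arm", "arguments": {"commands": [[0.03,0,0,0,-0.1172],[0.03,0,0,0,-0.1172],[0.03,0,0,0,-0.1172],[0.03,0,0,0,0],[0.03,0,0,0,0]]}}

```text
time: 10.23
tool_pos: [498.2, -160.3, 3.4]
eef_rot: [-0.0, 0.748, -0.663, 0.0]
ft_force: [-1.7, 1.1, 6.3]
grip_width: 0.364
```

Measured heights put the finger tips about 20–25 mm above the reported TCP, at roughly z 25–28. That also means the fingers held the bolt by its ball. They clear the 22 mm straps only narrowly, so I regrip 5 mm higher and then bring the bushing in front of the mouth.

{"name": "jog_arm", "arguments": {"commands": [[0.05,0,0,0,0],[0.05,0,0,0,0],[0.05,0,0,0.005,0],[0.05,0,0,0,0],[0.03,0,0,0,0]]}}

```text
time: 10.65
tool_pos: [498.3, -160.3, 8.0]
eef_rot: [-0.0, 0.749, -0.663, 0.0]
ft_force: [0.2, 0.4, -0.3]
grip_width: 0.462
```

{"name": "jog_arm", "arguments": {"commands": [[0.03,0,0,0,0],[0.03,0,0,0,0],[0.03,0,0,0,0],[0.03,0,0,0,0],[0.03,0,0,0,0]]}}

```text
time: 11.07
tool_pos: [498.4, -160.4, 8.4]
eef_rot: [-0.0, 0.749, -0.663, 0.0]
ft_force: [-1.4, -0.6, 5.6]
grip_width: 0.362
```

{"name": "jog_arm", "arguments": {"commands": [[0.03,0.004,0.005,0,0],[0.03,0.008,0.011,0,0],[0.03,0.008,0.011,0,0],[0.03,0.008,0.011,0,0],[0.03,0.008,0.01,0,0]]}}

```text
time: 11.48
tool_pos: [534.1, -113.1, 8.4]
eef_rot: [0.001, 0.748, -0.663, 0.001]
ft_force: [-2.6, -4.6, 5.8]
grip_width: 0.366
```

{"name": "jog_arm", "arguments": {"commands": [[0.03,0,0,0,0],[0.05,0,0,0,0],[0.05,0,0,0,0],[0.05,0,0,0.04,0],[0.05,0,0,0.04,0]]}}

```text
time: 11.9
tool_pos: [531.2, -111.7, 84.4]
eef_rot: [0.002, 0.748, -0.663, -0.004]
ft_force: [1.1, -0.7, 0.6]
grip_width: 0.587
```

{"name": "jog_arm", "arguments": {"commands": [[0.05,-0.01,0,0.04,0],[0.05,-0.03,0,0.02,0],[0.05,-0.04,0,0,0],[0.05,-0.03,0,0,0],[0.05,0,0,0,0]]}}

```text
time: 12.32
tool_pos: [420.3, -112.3, 148.0]
eef_rot: [0.0, 0.748, -0.664, -0.0]
ft_force: [0.2, 0.0, -0.3]
grip_width: 0.585
```

Run:
```python
from h import *
s=snapshot("scene");print(get_obs()["tool_pos"])
save(s,"p4.png",(180,205,280,280),8)
```

```text
[ 422.32136672 -112.40931771  147.8668945 ]
```

View pics/p4.png

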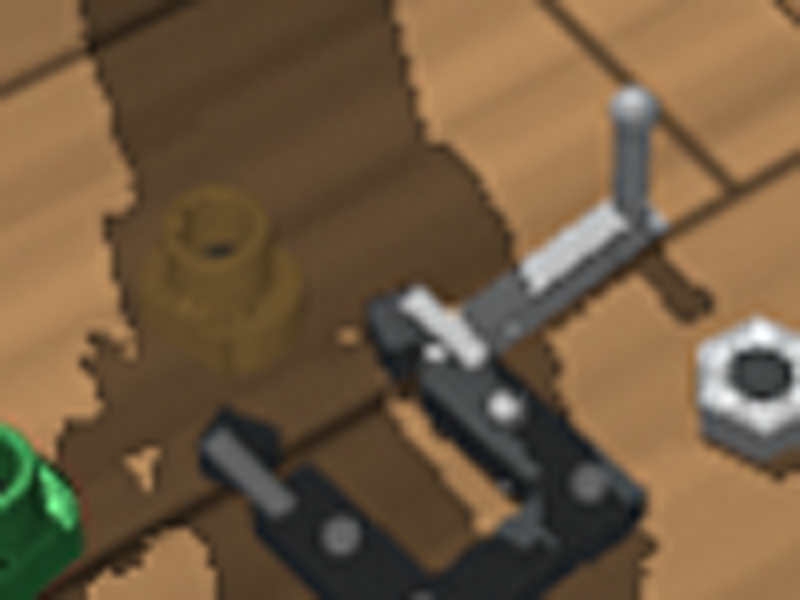

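The bolt is fully open, with the pin at (632,150) and the slot clear. The bushing at (220,280) stands before the mouth, in shadow. An enhanced crop should show its flats.

Run:
```python
from h import *
s=snapshot("scene");t=snapshot("top")
c=proj(t,[[532,-112,30]])[0].astype(int);print(c)
f=s["frame"][224:256,192:224];g=t["frame"][c[1]-12:c[1]+12,c[0]-12:c[0]+12]
def up(f,n):
    f=cv2.resize(f,(n,n),interpolation=cv2.INTER_CUBIC).astype(float)
    lo,hi=np.percentile(f,2),np.percentile(f,85);return np.clip((f-lo)/(hi-lo)*255,0,255)
cv2.imwrite("pics/p5.png",np.hstack([np.clip(up(f,512)*1.3,0,255),up(g,288).repeat(1,0) if 0 else cv2.copyMakeBorder(up(g,288),0,224,0,0,cv2.BORDER_CONSTANT)])[...,::-1])
```

```text
[307 185][ WARN:0@1.944] global loadsave.cpp:1063 imwrite_ Unsupported depth image for selected encoder is fallbacked to CV_8U.
```

View pics/p5.png

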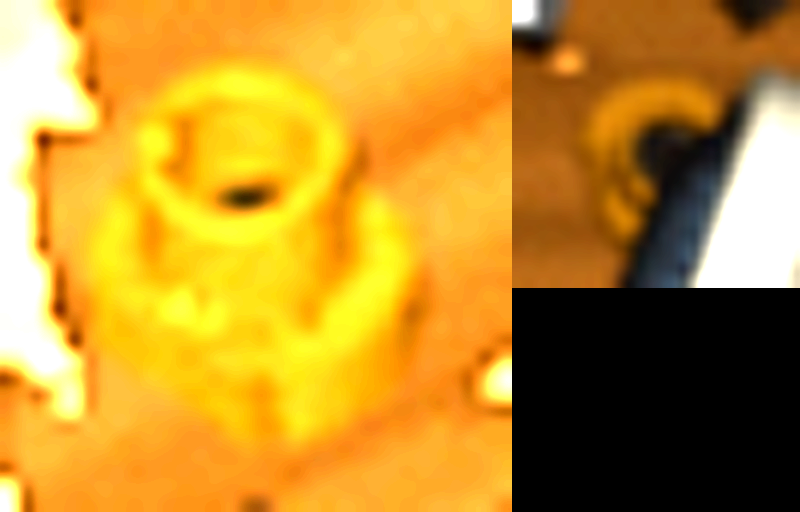

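The enhanced crop shows the rim centred at (243,150). The lower-left flat's top edge runs from about (108,285) to (250,362). I compare its direction with the slot's 0.122.

Run:
```python
from h import *
s=snapshot("scene")
p=onz(s,np.array([(108,285),(250,362)])/16+[192,224]-.47,18)[:,:2];d=p[1]-p[0]
c=onz(s,np.array([(243,150)])/16+[192,224]-.47,45)[0,:2]
n=np.array([-d[1],d[0]])/np.hypot(*d)
print(p.round(1),np.hypot(*d),np.arctan2(d[1],d[0]),c,(p-c)@n)
X=np.array([.9926,.1217]);Y=np.array([-.1217,.9926]);w=c-[634,-100.6];print(w@X,w@Y)
```

```text
[[ 526.2 -132.4]
 [ 552.  -122.1]] 27.806028787097702 0.3766916638408751 [ 534.95821919 -110.53424611] [-17.06202239 -17.06202239]
-99.51786938804925 2.1926520358338664
```

This reading gives 0.38, but its length is only 28 mm, so I don't trust it in shade. I'll move the arm and its shadow off and measure again in light.

{"name": "jog_arm", "arguments": {"commands": [[0.05,-0.01,-0.036,0.01,0],[0.05,-0.01,-0.036,0.01,0],[0.05,-0.01,-0.036,0.01,0],[0.05,-0.01,-0.036,0.01,0],[0.05,-0.01,-0.036,0.01,0]]}}

```text
time: 12.93
tool_pos: [374.2, -294.0, 197.5]
eef_rot: [-0.0, 0.749, -0.663, -0.001]
ft_force: [0.4, -0.2, 0.6]
grip_width: 0.583
```

{"name": "jog_arm", "arguments": {"commands": [[0.05,-0.01,-0.036,0,0],[0.05,-0.01,-0.036,0,0],[0.05,-0.01,-0.036,0,0],[0.05,-0.01,-0.036,0,0],[0.05,-0.01,-0.036,0,0]]}}

```text
time: 13.35
tool_pos: [324.0, -474.5, 196.4]
eef_rot: [-0.0, 0.749, -0.663, -0.001]
ft_force: [0.6, -0.4, -0.0]
grip_width: 0.588
```

Run:
```python
from h import *
s=snapshot("scene");t=snapshot("top")
c=proj(t,[[533,-111,20]])[0].round().astype(int);print(c)
f=s["frame"][222:257,190:225];g=t["frame"][c[1]-12:c[1]+12,c[0]-12:c[0]+12]
u=lambda f,n:cv2.resize(f,(n,n),interpolation=cv2.INTER_CUBIC)
b=np.zeros((560,800,3),np.uint8);b[:,:400]=0
A=u(f,490);B=u(g,310);b[:490,:490]=A;b[:310,490:]=B
b[310:,490:]=0
cv2.imwrite("pics/p6.png",b[...,::-1]);print(A.mean(),get_obs()["tool_pos"])
```

```text
[307 186]
108.58155074274607 [ 322.31095385 -476.6731731   194.21554003]
```

View pics/p6.png

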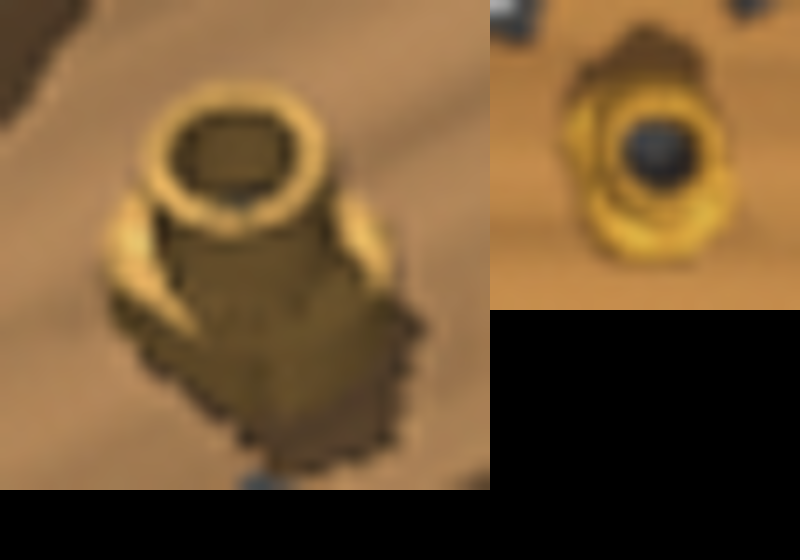

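Lit view: left flank at about (110,240)–(112,310), flange foot running to (240,440). The top view shows the flange about 43–46 mm wide across world y and longer along x, which suits flats roughly facing ±y. I'll check where the flat's corners should fall for a few yaws.

Run:
```python
from h import *
s=snapshot("scene");t=snapshot("top")
q=np.array([[(237-0,157)]]).reshape(-1,2)/14+[190,222]-.46
qt=np.array([[(660-490)/12.92+295,150/12.92+174]])-.46
a,b=ray(s,q)[0],ray(t,qt)[0];ca,cb=np.array(s["xyz"]),np.array(t["xyz"])
k=np.linalg.lstsq(np.c_[a,-b],cb-ca,rcond=None)[0];print("neck",ca+k[0]*a,cb+k[1]*b)
c=onz(s,q,45)[0,:2]
for yaw in(0,.122,.25,.37):
    Rz=np.array([[np.cos(yaw),-np.sin(yaw)],[np.sin(yaw),np.cos(yaw)]])
    P=np.array([(-17,-20),(17,-20),(17,20)])@Rz.T+c
    for z in(0,18):print(yaw,z,((proj(s,np.c_[P,[z]*3])-[190,222]+.46)*14).round().astype(int).tolist())
# bronze silhouette in top view, metric on z=9
f=t["frame"];h=cv2.cvtColor(f,cv2.COLOR_RGB2HSV)[174:198,295:319]
print(h[12,8:18].tolist(),h[12,0].tolist())
for r in f[174:198:1,295:319].astype(int): print(' '.join('%3d'%(p[0]-p[2]) for p in r[4:22]))
```

```text
neck [ 533.25743352 -110.30999843   43.70716593] [ 533.07215807 -110.63940344   43.72036279]
0 0 [[113, 301], [210, 424], [396, 320]]
0 18 [[104, 241], [203, 364], [391, 260]]
0.122 0 [[111, 315], [228, 427], [398, 306]]
0.122 18 [[102, 255], [220, 367], [393, 246]]
0.25 0 [[112, 330], [246, 428], [396, 291]]
0.25 18 [[103, 270], [239, 368], [392, 231]]
0.37 0 [[114, 343], [264, 427], [393, 278]]
0.37 18 [[105, 283], [257, 367], [388, 218]]
[[18, 185, 142], [18, 180, 159], [18, 141, 101], [17, 32, 55], [10, 13, 60], [10, 27, 56], [10, 35, 44], [16, 123, 58], [18, 182, 140], [19, 183, 188]] [16, 153, 193]
 84 116 117 115 115 115 114 114 115 114 115 115 114 105  65  16  22  54
 97 114 114 113 114 113 109  99  99 107 113 113 115 114  95  63  76  97
100 111 110 111 112 108  89  65  65  80  98 105 114 113 109 104 112 115
104 106 106 107 105  89  65  60  59  61  65  82 104 114 114 113 115 114
103 103  98  91  82  63  57  58  59  58  57  62  86 108 110 108 107 108
104 103  88  60  59  62  65  69  70  69  67  63  81 105 105 104 104 104
107 100  79  68  78  78  81  93  97  98  94  82  87 105 
[... 539 characters left out ...]
 101 121  97  59  44  64 110 138 149 143 126 119 118
116 114 105 116 135 101 109 123 112 108 119 141 147 146 139 121 116 116
113 112 105 112 140 134 118 115 126 136 138 142 149 150 134 110 111 113
107 106  99  97 129 152 150 141 135 136 144 152 151 139 121 106 108 110
105 106 104 100 107 136 150 155 153 152 153 151 136 115 106 105 106 108
110 110 109 105  93 101 131 142 142 140 136 131 119 108 108 109 108 110
114 114 115 114 110 105 110 113 112 110 106 106 113 113 113 113 113 113
117 118 117 118 118 118 117 117 116 115 116 116 117 116 117 117 117 117
121 120 121 120 121 120 120 121 119 121 121 119 120 119 119 119 119 119
121 122 120 121 121 120 120 120 121 121 121 120 121 120 119 120 120 120
```

The foot edge fits a yaw of about 0.12–0.2, close to the slot's 0.122. The neck is at (533, -110.5). I go back, regrip centred on the slot line, and correct by about -0.04 rad.

{"name": "jog_arm", "arguments": {"commands": [[0.06,0.0141,0.0243,0,0],[0.06,0.0141,0.0243,0,0],[0.06,0.0141,0.0243,0,0],[0.06,0.0141,0.0243,0,0],[0.06,0.0141,0.0243,0,0]]}}

```text
time: 13.97
tool_pos: [396.0, -348.3, 198.0]
eef_rot: [-0.0, 0.749, -0.662, 0.0]
ft_force: [0.2, -0.4, -0.2]
grip_width: 0.701
```

{"name": "jog_arm", "arguments": {"commands": [[0.06,0.0141,0.0243,0,0],[0.06,0.0141,0.0243,0,0],[0.06,0.0141,0.0243,0,0],[0.06,0.0141,0.0243,0,0],[0.06,0.0141,0.0243,0,0]]}}

```text
time: 14.38
tool_pos: [466.2, -226.4, 198.1]
eef_rot: [-0.0, 0.749, -0.662, 0.0]
ft_force: [0.4, -0.2, -0.7]
grip_width: 0.705
```

{"name": "jog_arm", "arguments": {"commands": [[0.06,0.0141,0.0243,0,0],[0.06,0.0141,0.0243,0,0],[0.06,0.0141,0.0243,0,0],[0.06,0.0141,0.0243,0,0],[0.06,0.0141,0.0243,0,0]]}}

```text
time: 14.8
tool_pos: [536.3, -104.7, 198.0]
eef_rot: [-0.0, 0.749, -0.662, 0.0]
ft_force: [1.4, 0.3, -0.2]
grip_width: 0.7
```

{"name": "jog_arm", "arguments": {"commands": [[0.06,0,0,-0.03,0],[0.06,0,0,-0.04,0],[0.06,0,0,-0.04,0],[0.06,0,0,0,0],[0.06,0,0,0,0]]}}

```text
time: 15.22
tool_pos: [533.9, -106.0, 85.6]
eef_rot: [0.001, 0.749, -0.662, -0.003]
ft_force: [0.2, -0.2, 0.9]
grip_width: 0.703
```

{"name": "jog_arm", "arguments": {"commands": [[0.06,0,-0.0065,0,0],[0.05,0,0,-0.03,0],[0.05,0,0,-0.03,0],[0.05,0,0,-0.019,0],[0.05,0,0,0,0]]}}

```text
time: 15.63
tool_pos: [535.3, -114.5, 8.1]
eef_rot: [0.0, 0.749, -0.663, -0.001]
ft_force: [-0.8, -0.0, -0.4]
grip_width: 0.585
```

{"name": "jog_arm", "arguments": {"commands": [[0.05,0,0,0,0],[0.025,0,0,0,0],[0.025,0,0,0,0],[0.025,0,0,0,0],[0.025,0,0,0,0]]}}

```text
time: 16.05
tool_pos: [538.3, -114.3, 13.6]
eef_rot: [-0.002, 0.749, -0.663, 0.003]
ft_force: [-0.4, 2.0, 7.1]
grip_width: 0.348
```

{"name": "jog_arm", "arguments": {"commands": [[0.025,0,0,0,-0.04],[0.025,0,0,0,0],[0.025,0,0,0,0],[0.025,0,0,0,0],[0.025,0,0,0,0]]}}

```text
time: 16.47
tool_pos: [538.6, -114.5, 13.6]
eef_rot: [-0.002, 0.735, -0.678, 0.003]
ft_force: [0.0, 2.3, 5.8]
grip_width: 0.348
```

{"name": "jog_arm", "arguments": {"commands": [[0.025,0.005,0.0028,0,0],[0.025,0.008,0.001,0,0],[0.025,0.008,0.001,0,0],[0.025,0.008,0.001,0,0],[0.025,0.006,0.0007,0,0]]}}

```text
time: 16.88
tool_pos: [572.8, -109.1, 15.2]
eef_rot: [-0.001, 0.735, -0.678, 0.003]
ft_force: [-13.2, -1.0, 24.4]
grip_width: 0.352
```

{"name": "jog_arm", "arguments": {"commands": [[0.025,0.005,0.0006,0,0],[0.025,0.005,0.0006,0,0],[0.025,0.005,0.0006,0,0],[0.025,0,0,0,0],[0.025,0,0,0,0]]}}

```text
time: 17.3
tool_pos: [588.0, -108.4, 16.5]
eef_rot: [-0.0, 0.735, -0.678, 0.004]
ft_force: [-8.4, -2.6, 19.0]
grip_width: 0.344
```

Fz has climbed to about 20 N and the tool has risen 3 mm, so something is touching. One picture to see what.

Run:
```python
from h import *
s=snapshot("scene");o=get_obs();print(o["tool_pos"],o["ft_force"],o["ft_torque"])
f=s["frame"][195:280,190:290].astype(float);f=255*(f/255)**.6
cv2.imwrite("pics/p7.png",cv2.resize(f,None,fx=7,fy=7,interpolation=cv2.INTER_CUBIC)[...,::-1].clip(0,255).astype(np.uint8))
p=o["tool_pos"];print(((proj(s,[p,p+[0,0,20],[p[0],p[1],18],[p[0],p[1],45]])-[190,195])*7).round().tolist())
```

```text
[ 587.93751115 -108.38750046   16.55303054] [-8.46011586 -3.09935274 19.43607678] [-0.64426825  1.81573305 -0.09186503]
[[208.0, 409.0], [205.0, 375.0], [208.0, 407.0], [204.0, 361.0]]
```

View pics/p7.png

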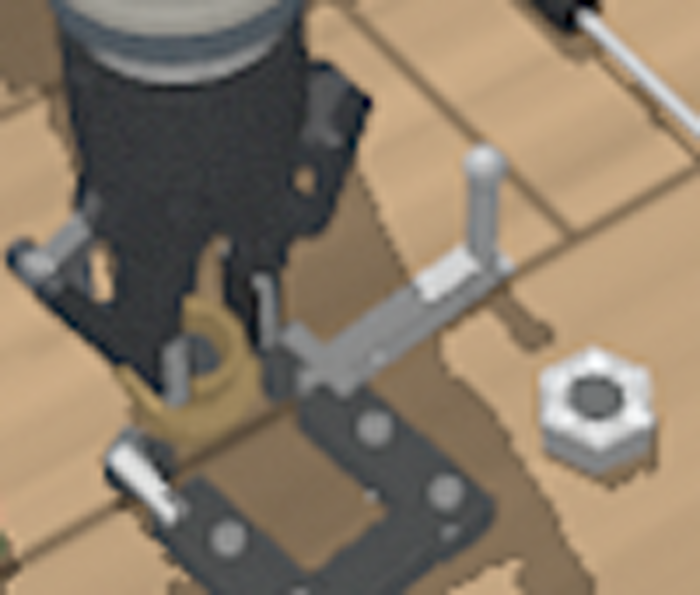

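The bushing sits in the funnel, with its rim near (215,345) and flange front near (190,435). The left finger tip is at (172,405) and the right one at (268,335), close to the pin-side jaw. I check heights from these points.

Run:
```python
from h import *
s=snapshot("scene");p=get_obs()["tool_pos"]
X=np.array([.9926,.1217,0]);Y=np.array([-.1217,.9926,0]);o=np.array([634,-100.6,0]);c=np.array(s["xyz"])
w=p-o;print("tool",w@X,w@Y)
ja=1.693-.04;J=np.array([np.cos(ja),np.sin(ja),0])
for nm,q,off in(("Ltip",(172,405),-17),("Ltip",(172,405),-20),("Rtip",(272,345),17),("Rtip",(272,345),20)):
    r=ray(s,[np.array(q)/7+[190,195]-.43])[0]
    m=p+off*J;k=((m-c)@J)/(r@J);h=c+k*r;print(nm,off,h.round(1),((h-o)@X).round(1),((h-o)@Y).round(1))
for z in(45,48,52):
    h=onz(s,[np.array((214,347))/7+[190,195]-.43],z)[0];print("rim",z,((h-o)@X).round(1),((h-o)@Y).round(1))
h=onz(s,[np.array((190,437))/7+[190,195]-.43],0)[0];print("front foot",((h-o)@X).round(1),((h-o)@Y).round(1))
```

```text
tool -46.70399604392511 -2.1217477445777924
Ltip -17 [ 591.1 -125.2   38. ] -45.6 -19.2
Ltip -20 [ 595.9 -127.8   45.6] -41.1 -22.4
Rtip 17 [601.4 -90.2  56. ] -31.1 14.3
Rtip 20 [597.2 -87.6  49.3] -35.0 17.4
rim 45 -50.5 4.2
rim 48 -48.6 2.9
rim 52 -46.2 1.0
front foot -53.0 -7.5
```

The tips sit at about z 38, well clear of the fork. So the upward force comes through the bushing: it is bound in the funnel with the tool 2 mm toward -y, and the high push tips it. I release, recentre by +2 mm, and regrip lower.

{"name": "jog_arm", "arguments": {"commands": [[0.05,0,0,0,0],[0.05,0,0,0,0],[0.05,0,0,0,0],[0.05,0,0,0,0],[0.05,0,0,0,0]]}}

```text
time: 17.82
tool_pos: [585.6, -105.8, 8.7]
eef_rot: [0.0, 0.735, -0.678, -0.0]
ft_force: [-0.2, 0.1, -0.4]
grip_width: 0.583
```

Run:
```python
from h import *
t=snapshot("top");s=snapshot("scene");o=get_obs();print(o["tool_pos"],o["ft_force"],o["grip_width"])
q=(proj(s,[[583,-107,45]])[0]).round().astype(int);print(q)
f=s["frame"];h=cv2.cvtColor(f,cv2.COLOR_RGB2HSV);x0,y0=q[0]-12,q[1]-8
for y in range(y0,y0+26):print(y,' '.join('%3d'%(int(f[y,x,0])-int(f[y,x,2])) + ('*' if h[y,x,0]>=17 and h[y,x,1]>150 else ' ') for x in range(x0,x0+28)))
print(x0)
```

```text
[ 585.51379854 -105.7752858     8.49001908] [ 0.36293048 -0.11766499 -0.17329826] 0.5890006249320309
[219 245]
237  -2   -3   -5   -3   -3   -2   -2   -4   -7   12   39   48   45   45   45   46   46   45   28   -7   -2   -2    0   -1    0   -5    9   37 
238   2   10    8   -5   -3   -2   -4   -7  -12*  33   59   57   54   51   47   44   45   44   35    3   -3   -2   -1   -1   -1   -5   16   42 
239   0   15   14   -3   -3   -5   -5    4   26   52   64   62   61   61*  56   48   42   44   41   23   -2   -2   -1   -1   -3    1   26   43 
240  -3    1    2   -1   -4   -4   -4   26   54*  60*  56   56   57   57   58   56   49   42   45   40   22    0   -1    0   -3    9   32   44 
241  -2   -4   -4   -3   -5   -4   13   43   57*  57   58*  56   56   53   53   57   54   44   43   43   31   11   -3   -3   -2    1   22   42 
242  -2   -2   -3   -2   -4   -9   21   46   55   56*  56   57*  56   54   50   53   57   49   38   23   12    8   -2   -1   -1   -3    3   24 
243  -3   -2   -2   -2   -5   -3   29   52*  55   55   56   56   56   53   50   53   60   53   27   -3   -6   -2   -1   -2   
[... 2058 characters left out ...]
  -7   -5    6   25   45   54*  54   58   58   56   57   56   55   54   52*  50*  43   41   41   43   43   45   44   26 
259  -3   -2   -2   -4   -2   -3   -7    6   38   52   54*  58*  58   59*  56   56   55*  54   50   44   42   43   43   43   42   44   45   41 
260   0    0   -1   -3   -2   -3   -4   10   40   54   53   57   58   58*  55   55   54*  49   46   43   41   42   42   42   42   42   43   44 
261   0    0    0    0   -2   -3   -3    1   33   54*  54*  56   61*  58   55   52   48   42   43   42   42   43   42   43   41   42   42   43 
262   0    1    1    0   -1   -1   -4   -3   18   43   42   38   47   52   47   45   43   43   42   44   42   43   41   42   43   41   42   41 
207
```

Run:
```python
from h import *
s=snapshot("scene")
X=np.array([.9926,.1217,0]);Y=np.array([-.1217,.9926,0]);o=np.array([634,-100.6,0])
for q in((219,243.3),(218,243.3),(219,244.3)):
    h=onz(s,[q],45)[0];print(h.round(1),((h-o)@X).round(1),((h-o)@Y).round(1))
w=np.array([585.5,-105.8,0])-o;print("tool",w@X,w@Y)
for x in(-45,-50,-55):
  P=o+X*x;print(x,proj(s,[P+[0,0,45],P+X*17-Y*20,P+X*17-Y*20+[0,0,18],P+X*17+Y*20+[0,0,18]]).round(1).tolist())
```

```text
[ 579.7 -103.4   45. ] -54.3 3.8
[ 578.3 -105.4   45. ] -55.9 2.0
[ 582.2 -105.1   45. ] -52.0 1.9
tool -48.77394 0.740929999999997
-45 [[220.3, 246.4], [219.4, 266.1], [219.0, 261.9], [231.4, 252.7]]
-50 [[218.9, 245.2], [218.1, 264.8], [217.7, 260.6], [230.1, 251.4]]
-55 [[217.6, 244.0], [216.7, 263.6], [216.4, 259.4], [228.8, 250.2]]
```

The rim measures about x' -53, y' +1 to +2. The Fz seems to come from the pads swinging down along the neck as they close hard (25 mm commanded), which presses the bushing on the bench. So I regrip more lightly, lower and centred.

{"name": "jog_arm", "arguments": {"commands": [[0.05,-0.003,-0.001,0,0],[0.05,0,0,-0.003,0],[0.031,0,0,0,0],[0.031,0,0,0,0],[0.031,0,0,0,0]]}}

```text
time: 18.38
tool_pos: [582.2, -106.7, 5.4]
eef_rot: [0.0, 0.735, -0.678, -0.0]
ft_force: [-0.7, 0.4, -1.5]
grip_width: 0.368
```

{"name": "jog_arm", "arguments": {"commands": [[0.031,0,0,0,0],[0.031,0.004,0.0005,0,0],[0.031,0.004,0.0005,0,0],[0.031,0.004,0.0005,0,0],[0.031,0,0,0,0]]}}

```text
time: 18.8
tool_pos: [595.5, -105.2, 5.4]
eef_rot: [-0.0, 0.735, -0.678, 0.0]
ft_force: [1.3, -0.5, -2.7]
grip_width: 0.368
```

```bash
cat > rim.py <<'E'
from h import *
s=snapshot("scene");o=get_obs();p=o["tool_pos"]
X=np.array([.9926,.1217,0]);Y=np.array([-.1217,.9926,0]);O=np.array([634,-100.6,0])
print("tool",((p-O)@X).round(1),((p-O)@Y).round(1),p.round(1),o["ft_force"].round(1))
q=proj(s,[[p[0]-3,p[1],45]])[0];f=s["frame"].astype(int);x0,y0=(q-[12,10]).round().astype(int)
print(x0,y0,q)
for y in range(y0,y0+24):print(y,' '.join('%3d'%(f[y,x,0]-f[y,x,2]) for x in range(x0,x0+26)))
E
python3 rim.py
```

```text
tool -39.1 0.1 [ 595.2 -105.2    5.4] [ 1.1 -1.  -2.3]
209 237 [221.22516827 247.06123209]
237  12  -4  -4  -3  -1  -3  -3  -3  -3  -2  -4  -7  16  42  50  35  -7  -1  -1  -2  -3  -2  -4  -6   1  26
238   7  -4  -1  -3  -3  -3  -4  -4  -1  -3  -2  -9  23  42  49  33  -5  -3  -1  -2  -2  -2  -3  -5  21  40
239   1  -5  -3  -3  -3  -2  -3  -3  -2  -2  -2  -9  25  44  47  33  -6  -2   0   1  -2  -2  -2  -6  27  42
240  -2  -5  -4  -2  -2  -3  -2  -3  -1  -4  -5  -5  29  46  44  33  -4  -1  -1   0  -1  -1  -2  -5  20  37
241  -5  -4  -2  -2  -4  -3  -2  -3  -2  -5 -10   4  41  53  50  35   6  -6  -3   0  -1  -2  -3  -5  15  36
242  -9  -3  -5  -2  -3  -2  -2  -4  -4  -5  24  44  56  62  60  53  34   5  -4  -4   1   0  -2  -3   4  24
243  -7  -4   0  -3  -4  -2  -3  -3  -4  -5  43  63  58  59  60  62  56  35   7  -4   0  -1  -2  -1  -4   4
244  -2  -2  -3  -3  -2  -3  -2  -3  -4   1  41  60  57  57  55  56  59  57  33  -7  -3  -2  -1  -1  -1  -3
245  -5  -2  -1  -3  -2  -3  -3  -3  -5   8  43  59  57  56  53  51  51  60  48   7  -5  -2  -1  -1   0  -1
246  -4  -2  -3  -1  -3  -1  -2  -2  
[... 882 characters left out ...]
  58  57  55  52  47  48  54  60  62  55  22  -8  -3
255  81  84  66  68  67  36 -10  -6  -4  -6  -1  47  59  56  57  55  53  50  53  58  60  62  55  17  -8  -4
256  41  55  50  59  66  54  35  14  -9  -2  24  56  59  56  56  54  53  53  57  60  60  60  50  26   1  -5
257  -5   5  20  29  39  53  57  42  11  21  54  63  59  56  55  49  50  59  59  59  57  53  46  40  27   3
258  -6  -6  -8  -5   5  27  51  58  50  54  61  58  53  54  58  54  56  61  60  58  54  50  45  44  41  27
259  -2  -4  -4  -4  -9   5  40  56  58  60  58  55  54  55  58  59  62  60  60  56  50  48  42  42  45  41
260   0  -2  -4  -3  -4   9  40  54  53  56  58  57  57  59  58  58  59  58  56  53  51  49  44  42  43  44
```

The bore moved (+3.5, +3.3) px, about 13 mm along x', so the bushing follows with almost no force. Continuing inward.

{"name": "jog_arm", "arguments": {"commands": [[0.031,0.004,0.0005,0,0],[0.031,0.004,0.0005,0,0],[0.031,0.004,0.0005,0,0],[0.031,0.004,0.0005,0,0],[0.031,0,0,0,0]]}}

```text
time: 19.27
tool_pos: [611.3, -103.2, 5.5]
eef_rot: [-0.0, 0.735, -0.678, 0.0]
ft_force: [0.2, -0.0, -4.9]
grip_width: 0.373
```

{"name": "jog_arm", "arguments": {"commands": [[0.031,0.004,0.0005,0,0],[0.031,0.004,0.0005,0,0],[0.031,0.004,0.0005,0,0],[0.031,0.003,0.0004,0,0],[0.031,0,0,0,0]]}}

```text
time: 19.68
tool_pos: [626.2, -101.3, 5.7]
eef_rot: [-0.0, 0.735, -0.678, 0.0]
ft_force: [-0.7, 0.3, -4.4]
grip_width: 0.369
```

{"name": "jog_arm", "arguments": {"commands": [[0.031,0.003,0.0004,0,0],[0.031,0.002,0.0003,0,0],[0.031,0.002,0.0002,0,0],[0.031,0,0,0,0],[0.031,0,0,0,0]]}}

```text
time: 20.1
tool_pos: [632.6, -100.6, 5.8]
eef_rot: [0.0, 0.735, -0.678, -0.0]
ft_force: [-0.7, 0.3, -4.9]
grip_width: 0.37
```

```bash
python3 rim.py
```

```text
tool -1.4 0.2 [ 632.6 -100.6    5.7] [ 0.7  0.  -4.4]
220 247 [231.66069319 256.53857648]
247  -8  -6  -3  -4  -1  -2  -2  -2  -3  -2  -3  -2  -1  -2  -2  -1   0   1  -1  -2  -2  -1  -4  -2  20  40
248  -8  -3  -2  -2  -2  -2  -2  -3  -3  -3  -1  -3  -1  -1  -1  -1  -1   0   0  -1  -1  -2  -4  -1  35  46
249  -8  -3  -3  -3  -1  -2  -3  -2  -2  -3  -3  -4  -5  -4  -3  -3  -1  -1   0  -1   0  -1  -4  -2  35  47
250  -6  -2  -3  -2  -2  -1  -3  -2  -3  -2  -7 -10  19  23   9  -3  -3  -2  -1   0   0  -1  -2  -2  35  46
251  -4  -3  -2  -2  -4  -4  -4  -5  -3  -4  -9   4  50  64  51  33   7  -6  -3  -1  -1   0  -1  -3  26  43
252  -4  -3  -3  -4  -3  -2  -1  -3  -4  -8  26  47  56  63  62  56  37   6  -5  -4  -1   0  -2  -3   4  24
253  -2  -3  -3  -2  -1  -4  -3  -2  -4  -5  43  63  59  55  56  59  57  37   7  -3  -1  -1  -1  -2  -5   1
254  -1  -2  -2  -3  -4  -2  -3  -4  -6   8  43  60  58  56  54  53  57  54  25  -6  -2   0  -1  -1  -1  -4
255   0  -2  -3  -2  -2  -3  -3  -4  -7  21  50  59  57  56  54  49  55  61  41  -8  -1  -1  -1   0   0  -1
256  -3  -3  -2  -3  -2  -4  -1  -2  -
[... 881 characters left out ...]
  59  56  55  51  51  55  60  61  63  38 -10  -4  -3
265  -8   3  50  72  34  -4  -9  -6  -5 -11  27  62  57  56  55  54  51  53  60  60  60  60  21  -2  -5  -2
266  -6  -5  13  45  57  47  27   3  -2  23  50  62  58  55  53  53  54  58  60  60  60  53  30  17   3  -5
267  -3  -3  -3  14  47  62  54  36  34  57  62  60  58  57  56  58  59  58  59  58  54  47  43  42  29   6
268  -1  -1  -3  -4  14  45  59  58  58  61  57  58  58  60  60  59  59  58  58  54  50  46  45  47  36   5
269  -3  -2  -2  -3  -4  12  42  59  60  58  57  59  58  60  60  60  60  60  54  51  50  48  41  25   9  -2
270  -3   0  -1  -2  -3  -5  13  38  53  58  56  57  60  59  59  58  57  56  53  52  51  42  20  -2  -4  -3
```

{"name": "jog_arm", "arguments": {"commands": [[0.031,0.001,0.0001,0,0],[0.031,0.001,0.0001,0,0],[0.031,0.001,0.0001,0,0],[0.031,0,0,0,0],[0.031,0,0,0,0]]}}

```text
time: 20.57
tool_pos: [635.7, -100.3, 5.8]
eef_rot: [0.0, 0.735, -0.678, 0.0]
ft_force: [0.2, -0.3, -3.7]
grip_width: 0.37
```

{"name": "jog_arm", "arguments": {"commands": [[0.031,0.001,0.0001,0,0],[0.031,0.001,0.0001,0,0],[0.031,0,0,0,0],[0.031,0,0,0,0],[0.031,0,0,0,0]]}}

```text
time: 20.98
tool_pos: [637.6, -100.1, 5.8]
eef_rot: [0.0, 0.735, -0.678, -0.0]
ft_force: [-0.8, 1.0, -4.4]
grip_width: 0.369
```

{"name": "jog_arm", "arguments": {"commands": [[0.031,0.001,0.0001,0,0],[0.031,0.001,0.0001,0,0],[0.031,0.001,0.0001,0,0],[0.031,0,0,0,0],[0.031,0,0,0,0]]}}

```text
time: 21.4
tool_pos: [640.6, -99.8, 5.7]
eef_rot: [0.0, 0.735, -0.678, -0.0]
ft_force: [-0.3, 0.1, -4.6]
grip_width: 0.366
```

```bash
python3 rim.py
```

```text
tool 6.7 0.0 [640.6 -99.8   5.7] [ 0.2 -0.1 -3.5]
222 249 [233.89487488 258.68144795]
249   9  -3  -3  -3  -2  -2  -3  -3  -3  -1  -2  -2  -3   0   0   0   0   0   0  -2   0  -4  -5  -8  11  38
250   1  -6  -3  -4  -2  -2  -4  -2  -3   0  -2  -1  -3  -4  -3  -1  -2   0  -1  -1  -1  -2  -3  -7  28  45
251  -1  -3  -3  -3  -2  -4  -1  -3  -2  -4  -4  -2  -6  -7  -5  -2  -2  -3   1   0   1  -3  -3  -6  34  47
252  -6  -3  -3  -4  -2  -3  -3  -2  -2  -2  -5  -7  18  28  13  -2  -7  -2   0  -1  -2  -2  -1  -7  35  46
253  -8  -4  -3  -4  -4  -2  -2  -4  -2  -4  -6  -4  33  56  53  37  17  -5  -1  -1  -1  -1  -2  -5  25  43
254  -4  -2  -2  -1  -3  -3  -2  -2  -3  -5   8  33  51  60  62  60  44  17  -6  -1  -1   0  -2  -4   5  23
255  -3  -2  -3  -2  -4  -1  -3  -4  -3 -10  22  53  61  57  57  59  59  41   7  -4  -2  -1  -1  -1  -6   1
256  -2  -3  -3  -2  -3  -2   0  -2  -4 -10  37  56  59  56  53  53  58  57  33  -8  -1  -1  -2  -1  -2  -5
257  -1  -2  -2  -2  -1  -2  -3  -3  -5  -3  43  61  57  56  54  49  53  62  47  -2  -4  -1  -2  -1  -2  -3
258  -2  -3  -4  -2  -2  -3  -3  -3  -4   
[... 877 characters left out ...]
  57  56  54  52  48  53  59  61  63  41  -3  -2  -2
267  -5   4  49  71  36  -3  -8  -5  -4  -9  13  54  58  56  56  54  51  53  57  61  63  61  39   5  -3  -2
268  -5  -3  12  45  59  42  20   6 -12  -4  35  59  57  55  54  54  56  59  60  61  61  59  35   3  -4  -2
269  -3  -3  -5  13  46  61  52  39  28  41  58  62  60  55  55  56  58  59  60  62  55  30   8  -2  -2  -3
270   0  -1  -3  -4  13  39  56  60  59  62  60  59  58  56  59  60  60  60  63  56  27  -1  -6  -3  -2  -3
271   0   0   0  -4  -4   3  28  55  61  59  57  56  56  58  60  60  62  63  54  26  -2  -5  -3  -3  -2  -3
272   0   1   0  -1  -3  -6   0  29  54  60  58  58  58  60  61  63  58  44  20  -2  -5  -3  -2  -2  -3  -2
```

Still following with no stop contact yet. Continuing in small steps.

{"name": "jog_arm", "arguments": {"commands": [[0.031,0.001,0.0001,0,0],[0.031,0.001,0.0001,0,0],[0.031,0.001,0.0001,0,0],[0.031,0,0,0,0],[0.031,0,0,0,0]]}}

```text
time: 21.87
tool_pos: [641.4, -99.8, 6.0]
eef_rot: [0.002, 0.735, -0.678, -0.002]
ft_force: [-10.4, -0.1, 2.7]
grip_width: 0.369
```

{"name": "jog_arm", "arguments": {"commands": [[0.031,0.001,0.0001,0,0],[0.031,0.001,0.0001,0,0],[0.031,0,0,0,0],[0.031,0,0,0,0],[0.031,0,0,0,0]]}}

```text
time: 22.28
tool_pos: [642.0, -99.9, 6.4]
eef_rot: [0.003, 0.735, -0.678, -0.003]
ft_force: [-16.8, -1.5, 6.3]
grip_width: 0.37
```

Contact: Fx built to -17 N as the tool stopped, so the bushing is at the back stop. Releasing, rising, and moving toward the pin.

{"name": "jog_arm", "arguments": {"commands": [[0.031,-0.002,0,0,0],[0.05,0,0,0,0],[0.05,0,0,0,0],[0.05,0,0,0,0],[0.05,0,0,0.03,0]]}}

```text
time: 22.7
tool_pos: [640.5, -98.5, 29.4]
eef_rot: [0.002, 0.735, -0.678, -0.004]
ft_force: [-0.3, -0.3, -0.9]
grip_width: 0.582
```

{"name": "jog_arm", "arguments": {"commands": [[0.05,0,0,0.04,0],[0.05,0,0,0.04,0],[0.05,-0.02,0.035,0,0.02],[0.05,-0.02,0.035,0,0.02],[0.05,-0.019,0.035,0,0]]}}

```text
time: 23.12
tool_pos: [585.2, 6.5, 117.9]
eef_rot: [-0.002, 0.748, -0.663, 0.002]
ft_force: [0.0, 1.1, -0.7]
grip_width: 0.584
```

Run:
```python
from h import *
s=snapshot("scene");t=snapshot("top");o=get_obs();print(o["tool_pos"],o["eef_rot"])
O=np.array([634,-100.6,45.])
for n,S in(("scene",s),("top",t)):
    f=S["frame"].astype(int);q=proj(S,[O])[0];x0,y0=(q-[9,8]).round().astype(int);print(n,x0,y0,q.round(1))
    for y in range(y0,y0+(26 if n=="scene" else 18)):print(y,' '.join('%3d'%(f[y,x,0]-f[y,x,2]) for x in range(x0,x0+20)), ' | ',' '.join('%3d'%f[y,x,0] for x in range(x0,x0+20)))
```

```text
[583.36929712  10.48533734 117.13681179] [-1.42590188e-03  7.50301494e-01 -6.61094265e-01 -8.75507489e-05]
scene 224 250 [232.7 257.8]
250  86  88  85  52 -14  -6  -4  -5  -6  -4  -4  -4  -5  -1   1   1  -1  -3   3  28  |  172 178 170 111  17  31  33  28  45  66  87  79  47  85 152 149  84  63  73  78
251  86  89  93  73  10 -12 -10  -5 -10 -16 -17 -15 -11  -9  -5  -3  -3  -3  -6   0  |  174 177 186 150  48  24  24  24  36  55  60  59  64  62  81  76  62  70  74  77
252  86  88  92  84  46  -4  30  76  93  88  88  72  27  -9 -14  -9  -5  -3  -2  -6  |  176 178 184 170 104  24  64 133 167 172 175 153 103  67  61  64  70  71  69  70
253  88  88  85  77  64  80 105 111 113 114 116 116 112  81  25  -6  -9  -4  -2  -2  |  177 178 172 156 129 139 178 190 194 192 192 197 201 165 101  70  64  64  87  96
254  88  79  65  60  88 109 105  85  69  66  63  82 114 130 110  46  -4  -5  -1  -1  |  176 159 134 119 157 190 180 145 119 113 109 142 193 221 195 121  65 101 156 169
255  74  57  47  86 109  85  54  50  53  56  56  53  61 103 138 103  10  -8  -1   0  |  147 114  95 152 188 148  93  86  93  
[... 5752 characters left out ...]
 170  96  63  66  67  67  79
163 -14 -19 -23 -24 -25 -22 -21 -13  56 123 135 141 138 109  47   3   1   0   1   1  |   61  67  71  76  76  71  64  63 116 179 200 208 196 161  96  60  65  66  78 113
164 -13 -17 -19 -20 -20 -20 -20  -8  77 144 145 138 124 102  63   7  -1   0   1   0  |   63  71  77  81  83  74  67  68 141 207 209 197 182 159 114  59  63  66  89 143
165   4   8   9   9   8   6  -4   1  73 130 127 119 107 101  77  14   0   3   2  -1  |  103 128 145 152 152 133  99  76 130 183 181 176 170 166 131  61  63  64  86 141
166  20  24  25  24  24  22  19  31  76 102  99 100 103 102  85  38  21  28  24   2  |  151 185 207 217 215 193 150 111 124 152 153 159 169 168 144  89  77  78  87 129
```

The rim centre at about (233, 257.6) px matches the predicted home position (232.7, 257.8) to within 0.3 px, about 1 mm. Now closing the bolt: descend on the pin, grip, drag back.

{"name": "jog_arm", "arguments": {"commands": [[0.05,0.0005,0.0035,-0.03,0],[0.05,0,0,-0.03,0],[0.05,0,0,-0.025,0],[0.05,0,0,-0.003,0],[0.05,0,0,0,0]]}}

```text
time: 23.63
tool_pos: [584.2, 9.0, 26.2]
eef_rot: [0.001, 0.749, -0.663, -0.001]
ft_force: [0.6, 0.7, -0.1]
grip_width: 0.587
```

{"name": "jog_arm", "arguments": {"commands": [[0.005,0,0,0,0],[0.005,0,0,0,0],[0.005,0,0,0,0],[0.005,0,0,0,0],[0.005,0,0,0,0]]}}

```text
time: 24.05
tool_pos: [586.8, 9.3, 30.8]
eef_rot: [-0.002, 0.749, -0.663, 0.002]
ft_force: [-0.5, 1.3, 6.0]
grip_width: 0.134
```

{"name": "jog_arm", "arguments": {"commands": [[0.005,0.001,-0.008,0,0],[0.005,0.001,-0.008,0,0],[0.005,0.001,-0.008,0,0],[0.005,0.001,-0.008,0,0],[0.005,0.001,-0.008,0,0]]}}

```text
time: 24.47
tool_pos: [591.6, -30.8, 30.9]
eef_rot: [-0.002, 0.749, -0.663, 0.002]
ft_force: [-1.3, 2.1, 6.9]
grip_width: 0.134
```

{"name": "jog_arm", "arguments": {"commands": [[0.005,0.0007,-0.006,0,0],[0.005,0.0007,-0.006,0,0],[0.005,0.0005,-0.004,0,0],[0.005,0,-0.002,0,0],[0.005,0,0,0,0]]}}

```text
time: 24.88
tool_pos: [593.8, -49.5, 30.8]
eef_rot: [-0.001, 0.748, -0.663, 0.002]
ft_force: [0.4, -0.1, 6.3]
grip_width: 0.131
```

{"name": "jog_arm", "arguments": {"commands": [[0.005,0.0001,-0.001,0,0],[0.005,0.0001,-0.001,0,0],[0.005,0.0001,-0.001,0,0],[0.005,0,0,0,0],[0.005,0,0,0,0]]}}

```text
time: 25.3
tool_pos: [594.1, -51.4, 30.8]
eef_rot: [-0.002, 0.749, -0.663, 0.002]
ft_force: [-0.1, 2.1, 7.1]
grip_width: 0.133
```

{"name": "jog_arm", "arguments": {"commands": [[0.005,0.0001,-0.001,0,0],[0.005,0.0001,-0.001,0,0],[0.005,0.0001,-0.001,0,0],[0.005,0,0,0,0],[0.005,0,0,0,0]]}}

```text
time: 25.72
tool_pos: [594.0, -51.5, 30.9]
eef_rot: [-0.003, 0.749, -0.662, -0.0]
ft_force: [-2.6, 11.0, 7.7]
grip_width: 0.133
```

The bolt is at its shut stop: no further motion, and Fy is up to 11 N. Releasing, rising and checking.

{"name": "jog_arm", "arguments": {"commands": [[0.005,0,0.002,0,0],[0.05,0,0,0,0],[0.05,0,0,0,0],[0.05,0,0,0,0],[0.05,0,0,0.02,0]]}}

```text
time: 26.13
tool_pos: [589.8, -52.8, 43.1]
eef_rot: [0.002, 0.748, -0.663, -0.003]
ft_force: [0.3, 0.2, -0.8]
grip_width: 0.586
```

{"name": "jog_arm", "arguments": {"commands": [[0.05,0,0,0.035,0],[0.05,0,0,0.04,0],[0.05,-0.02,0,0.03,0],[0.05,-0.03,0.02,0,0],[0.05,-0.03,0.02,0,0]]}}

```text
time: 26.55
tool_pos: [513.2, -13.6, 155.5]
eef_rot: [-0.001, 0.748, -0.664, 0.002]
ft_force: [-0.5, 0.4, 0.3]
grip_width: 0.588
```

{"name": "jog_arm", "arguments": {"commands": [[0.05,-0.03,0.02,0,0],[0.05,-0.03,0.02,0,0],[0.05,-0.03,0.02,0,0],[0.05,0,0,0,0],[0.05,0,0,0,0]]}}

```text
time: 26.97
tool_pos: [421.9, 47.7, 153.2]
eef_rot: [-0.001, 0.749, -0.662, 0.001]
ft_force: [-1.0, -0.3, -0.4]
grip_width: 0.588
```

Run:
```python
from h import *
s=snapshot("scene");t=snapshot("top");o=get_obs();print(o["tool_pos"],o["ft_force"])
X=np.array([.9926,.1217,0]);Y=np.array([-.1217,.9926,0]);O=np.array([634,-100.6,0.])
f=s["frame"].astype(int)
for j in(0,4,8):
    q=proj(s,[O-36*X+(54+j)*Y+[0,0,60]])[0];print("ball expected joint",j,q.round(1))
q=proj(s,[O-36*X+54*Y+[0,0,60]])[0].round().astype(int)
for y in range(q[1]-6,q[1]+7):print(y,' '.join('%3d'%f[y,x,2] for x in range(q[0]-8,q[0]+9)),'|',' '.join('%3d'%(f[y,x,0]-f[y,x,2]) for x in range(q[0]-8,q[0]+9)))
print(q)
for y in range(250,265):print(y,' '.join('%3d'%f[y,x,0] for x in range(222,246)))
```

```text
[423.03899301  46.82059464 152.94707346] [ 0.57045877 -0.28620131 -0.08907234]
ball expected joint 0 [239.3 232.7]
ball expected joint 4 [240.6 231.9]
ball expected joint 8 [241.8 231. ]
227  47  46  46  46  48  47  47  47  46  47  46  47  46  45  44  43  43 |  44  46  46  47  46  47  48  48  49  47  47  47  45  45  45  43  44
228  46  47  47  48  48  47  42  38  35  35  39  42  45  44  44  44  44 |  46  46  46  47  48  47  50  52  53  51  49  47  44  44  43  43  43
229  47  48  48  49  46  41  55 102 127 106  66  37  42  43  45  44  44 |  46  46  47  46  49  51  42  18   9  15  31  45  45  44  42  42  42
230  45  48  48  48  44  42 107 185 206 173 126  74  38  42  43  42  42 |  46  47  48  48  49  47  17  -2  -5  -2   5  22  47  44  43  43  43
231  45  48  47  45  40  68 147 200 199 172 155 106  38  41  43  44  42 |  44  46  46  47  49  31   2  -3  -1  -1  -5   5  43  44  42  41  41
232  55  44  44  44  36 101 153 166 166 156 133  93  44  41  42  42  40 |  57  42  45  45  49  13  -2  -1  -1  -2  -4   3  34  44  42  41  40
233  81  54  42  42  37  93 132 137 141 132 110  78  43  40  
[... 1742 characters left out ...]

258 197 169 107  97 203 233 147  63  87  97 100 102 101  97  92  72 169 224 158  54  59  59  53  54
259 138  97 101 179 207 206 170  85  85 100  99  96  95  94  90  78 183 222 138  55  68  62  65  74
260  67  90 168 226 186 190 229 140  78  63  59  56  55  56  61 141 209 187 105  63  66  71  74  75
261  68 145 215 234 180 135 232 226 147  82  20   4   3  49 139 207 196 122  96 129 105  58  69  73
262  76 172 235 238 193  64 150 213 228 218 188 180 184 187 190 183 139  78 108 182 179  98  57  71
263  92 163 217 233 191  79  80 125 177 193 188 189 191 179 140 112  95  73 128 204 219 176 101  63
264 101 171 220 222 193 112  79  87  91 101 111 118 117 106  92  91  88  76 103 194 232 208 134  41
```

The ball is centred at about (239.2, 231.7), against a prediction of (239.3, 232.7) for fully shut. The rim hasn't moved and the arm is clear, so I hand in.

```bash
python3 -c "
from cell import finish_job
print(finish_job())"
```

```text
the job is handed in; nothing more can be done
None
```

I did the whole job and handed it in at about 27 s of the 64 s allowed; the system gives no verdict. The bolt was drawn open, the two-flat bushing was turned and slid along the bench to the back stop, and the bolt was pushed shut behind it and let go.

**Last checks that passed:**
- **Bushing home:** the rim measured about 1 mm from its home position, and the push onto the back stop built up to 17 N. The rim had not moved after the bolt was shut.
- **Bolt shut:** its end stop was felt at about 11 N, and its ball measured within about 1 px (a few mm) of fully shut.
- **Robot:** it was clear of everything at the end.

**Checks that failed or disagreed:**
- **First push:** the bushing bound in the mouth of the slot and the upward force reached 24 N. I released it, recentred and regripped lower and more lightly, and it then went in freely.
- **Flat angle:** my readings ranged from 0.06 to 0.38 rad against the slot's 0.12; the 0.38 came from a poor view in shade. I did not measure the final angle directly and rely on the slot walls holding it.
- **Finger height:** the finger tips sat about 22 mm higher than the reported tool position, so the bolt was held by its ball and not by the pin shaft.
- **Other objects:** I did not measure them again at the end. I saw no contact with them.

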